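Set the loaf gauge one hole longer and butt the loaf against its stop

ROBOT

A 6-joint arm with a two-finger parallel gripper is mounted at the origin on the work surface. World frame = base frame: x ahead of the robot, y to its left, z up, the work surface at z = 0. Lengths are in mm, angles in rad, forces in N, time in s.
With the tool pointing down it reaches from about 325 to 925 mm from the base axis. Payload 3.1 kg.
Tool frame: the origin (TCP) lies midway between the tips of the shut fingers; the grasp point (between the pads) lies 19 mm behind it (manip.grasp_offset is the distance from the TCP to the grasp point, in mm); z points along the fingers, y is the line along which they close (so a half turn about z gives the same grasp; the last joint's range is limited). The gripper opens to 85 mm and grips with 20 to 120 N. Pads are 22 mm wide; open, the fingers measure 114 mm over their backs; the gripper's body (76 mm by 85 mm) begins 54 mm behind the grasp point. The pads swing forward as they close: fully open they stand 13 mm farther back than shut.
Start: joints at [1.023, 0.217, 1.613, -0, 1.311, -0.112], TCP at [263.819, 566.603, 191.4] pointing down, gripper open.
Joint ranges: [-2.75, 2.75], [-0.78, 2.1], [0.31, 2.55], [-1.13, 4.27], [0.13, 2.63], [-2.58, 2.58]. Speed limits (rad/s): [2.79, 2.79, 3.14, 3.14, 3.14, 3.14].

INTERFACE

Orientations are given as a rotation vector (axis times angle).
In Python, from plant import manip, get_image, camera_params gives the robot as it stands.
- The arm moves only by the tool jog_arm, never from a script. Its argument "series" is a list of rows, each a list of 4 numbers: the shift along the tool's x, y, z scaled (see below), then the turn about the tool's z scaled (see below). In form: [[dx, dy, dz, yaw], ...]. A call has 1 to 10 rows; each row is the pose to reach, as a shift and turn from the pose commanded when the call began, along the tool's axes at that moment, turning the shorter way round; what a row does not reach only later rows make up. The controller multiplies each number of a shift by 400 mm and each number of a turn by pi rad. A row lasts 1/12 s, in which the tool goes at most 41.7 mm and 7.16 degrees, less where a joint would pass 70% of its speed; a pose out of reach is approached as far as the arm can. A call with a number of a shift or a turn outside -1 to 1 is refused whole. A call with a gripper value outside its range is refused whole. "claw" is the closure, from -1 (fully open) to 1 (shut), so that 0 is half open, set as the call begins (left out, the last holds). The fingers move at their own pace and stop on an object; "grip_force" is the grip in N (left out, the last holds). Time passes only in rows, so rows that repeat a pose let the fingers close. It gives the time, the measured TCP pose, the force and the opening at its end, in the units of the state.
- manip.observe(): the state, without advancing time (a new reading comes with each control period).
- get_image(name): name is "scene" or "top" or "wrist"; returns the picture (384x512x3 uint8, red, green, blue); there is no depth.
- camera_params(name): a dict with "fx", "fy", "cx", "cy" (pixels), "eye" and "orientation" of the camera in the world; the wrist camera has in their place "T_tool_cam" (4x4, takes a point from camera to tool coordinates, whose origin is the TCP and whose axes are the flange's). Camera axes: x right, y up, looking along -z (the intrinsics and any distortion apply to the point x, -y, -z); pixel columns grow to the right and rows downward; lengths in mm; the calibration is good to about 2 mm. A picture is of the moment at which its call begins: read the wrist's pose just before it. camera_params takes no time and is no camera call.
- manip.finish_job(): hands the job in, once; it reports no verdict.
The state is a dict: "time": time; "qpos": joint angles; "joint_velocities": joint speeds; "joint_efforts": joint torques, N m; "ee_pos": TCP position; "orientation": TCP orientation; "contact_force": force on the tool from outside, world axes, zero at the start; "wrist_torque": the same for the moment, N m; "opening": finger opening in mm.
Only numpy, scipy, OpenCV 4.12 (cv2) and the standard library are available. Lean on these libraries where they do the work, as an engineer would, in place of code of your own. Each camera call takes 0.05 s, during which the arm holds its last target. There are 200 camera calls.

TASK

Set the loaf gauge one hole longer: squeeze the orange button in, slide the blue sleeve outwards (away from the loaf) and let the button pop out fully in the next hole, feeling for it rather than forcing the latch against the edge of a hole. Then slide the long loaf straight along the board, gently, until its end touches the stop plate, and leave it lying there. Leave the other things where they are.

Things in the scene. Friction and masses are not known exactly. Their poses are not given: they have to be found in the camera images.
- board: Loaf gauge's wooden board, 230 x 520 x 18 mm, fixed. Axes: +y lengthwise outwards (the way the sleeve must go), z up, -x the robot's side. Origin on the table under the tube's axis; the tube runs along y at x = 0, 62 mm above the table. Dark blocks, 32 mm wide (x), tops 74 mm above the table, carry it at y = -43 and +218 mm.
- rail: The gauge's fixed steel tube, 25 mm square, y = -38 to 212 mm on the board. Its +x wall has a narrow slot with round holes. The next hole was drilled by hand: 38 to 62 mm beyond the first (not reported; seen as a dark disc in that wall, beyond the sleeve). Holes leave 1.5 mm of play each way. Origin on the tube's axis above the board's origin, axes as the board's.
- sleeve (a joint): Slide of the blue sleeve (36 x 36 mm, 100 mm long) along the tube towards the board's +y, m: 0 = start, button in its first hole; -0.015 to 0.085 possible. At value s it covers s to s + 100 mm of the board's y. Drags with about 2 N, 1 to 2 N more with the button riding between holes; a hard stop tells that the button has popped out in a hole.
- sleeve_grip (a point): On the sleeve's axis, mid of its plain part (no button), 38 mm from its stop-plate end, 62 mm above the table; moves with the sleeve, axes as the board's. Can be taken here from above across the 36 mm width (along x).
- button (a joint): How far the sprung orange button is in, m: 0 = out (in a hole, sleeve locked), 0.007 = fully in. Over 0.005 frees the sleeve. Let go between holes it rides at about 0.0045, and pops out to 0 by itself when the sleeve, moved slowly (20 mm/s or less), reaches a hole. The spring takes 4 N to start, 9 N fully in.
- button_face (a point): Centre of the orange button's outer face (18 mm along y, 16 mm high), on the sleeve's +x side, 80 mm from its stop-plate end, 62 mm above the table. Pressed towards -x. The face is 27 mm from the tube's axis and 45 mm from the sleeve's opposite side face (38 mm when in): a gripper from above can squeeze the button against that side. Axes as the board's.
- shoulder: The button's brass shoulder, 8 mm across, within the tube's wall: in a hole it locks the sleeve, so pushing the sleeve with the button out only jams it against the hole's edge. Axes as the board's; origin on the tube's axis at the sleeve's stop-plate end.
- stop_plate: Upright steel stop plate on the sleeve's end, 6 mm thick, reaching over the board from 13 to 143 mm on the robot's side of the tube's axis, 21 to 71 mm above the table. Origin on the tube's axis at the sleeve's end.
- stop_face (a point): Centre of the stop plate's face that looks to the loaf (to the board's -y), 46 mm above the table, 85 mm on the robot's side of the tube's axis; axes as the board's.
- loaf: Firm brown loaf, 180 mm long (y), 50 wide, 42 tall, 160 to 290 g, lying on the board on the -y side of the stop plate. Origin: centre of its underside.
- loaf_center (a point): Centre of the loaf, half-way up (21 mm above the board). Its y axis runs along the loaf towards the plate. Can be taken from above across its 50 mm width, or slid along the board.
- loaf_end (a point): Middle of the loaf's end face that looks to the stop plate, 90 mm from its centre, 21 mm above the board.
- roll: round bread roll, 62 mm across, 40 mm tall, standing on the board beyond the stop plate (bystander, to be left alone; origin under its centre)
- shaker: small glass shaker with a steel cap, 35 mm across, 57 mm tall, standing on the board's far left corner (bystander, to be left alone; origin under its centre)
- jar: storage jar, 80 mm across, 110 mm tall (bystander, to be left alone; origin under its centre)
- bowl: steel bowl, 150 mm across (bystander, to be left alone; origin under its centre)
- mug: white mug, 80 mm across, 90 mm tall (bystander, to be left alone; origin under its centre)
- brush: pastry brush lying on the table (bystander, to be left alone; origin under its centre)
- scraper: dough scraper, steel blade with a wooden grip, lying on the table (bystander, to be left alone; origin under its centre)
There are look-alikes about, which are no part of the job. There is more than one size of the loaf; the one meant has the size given above.

How it is judged (in metres and radians):
On the way, in this order (a step that is already met when the one before it is completed fails the run):
1. the button is pressed in, freeing the sleeve (value of joint button above 0.0047 m), for 0.1 s.
2. the button has popped out in the next hole (value of joint button below 0.002 m and value of joint sleeve above 0.03 m), for 0.2 s.
3. the loaf's end is against the stop plate (y of loaf_end in the frame of stop_face between -0.005 and 0.004 m and x of loaf_end in the frame of stop_face between -0.035 and 0.035 m and angle between the y axis of loaf_center and the y axis of board, either way round below 0.15 rad and z of loaf_center in the frame of board below 0.044 m), for 0.2 s.
At the end, for the whole second after the job is handed in: The button is out in the next hole (pressed less than 2 mm, sleeve more than 30 mm from its first place); the loaf lies flat on the board, at rest, within 0.15 rad of the board's length, its end within 5 mm of the stop plate and within 35 mm sideways of the face's centre; everything released (all of step 2 and all of step 3 and linear speed of loaf below 0.01 m/s); the robot touches nothing.
It fails at once if the latch is jammed against the edge of a hole with more than 20 N (contact force between shoulder and rail above 20 N).
It fails at once if the loaf is rammed against the stop plate with more than 20 N (contact force between loaf and stop_plate above 20 N).
It fails at once if a bystander is moved more than 30 mm (distance of any of roll, shaker, jar, bowl, mug, brush, scraper from where it was at the start of the episode above 0.03 m).
It also fails if it takes over 61 s, if anything falls off the work surface, if the arm or the gripper's body presses on something with over 40 N, if the wrist force passes 120 N, or if a joint passes its speed limit or range.

## Working session

There is one attempt and no reset: what is moved stays moved. The work goes in short steps, Python scripts to look and compute and a tool call to move; the robot and the scene stay as the last step left them, time stands still between calls to the robot, and variables do not carry over. Pictures are saved under pics/ and viewed, on a budget of 15 in all, crops included, one or two more only if the job needs it, and the job is handed in when it is done.

Besides the shell and the picture viewer there is one more tool, called after ">>>" as name([rows], argument=value, ...), one row to a line, values as JSON. jog_arm: Moves the arm, as the interface text tells. Its arguments: {"type":"object","properties":{"series":{"type":"array","items":{"type":"array","items":{"type":"number"}}},"claw":{"type":"number"},"grip_force":{"type":"number"}},"required":["series"]}

```bash
ls; mkdir -p pics
python3 - <<'E'
from plant import manip,get_image,camera_params
import cv2
s=manip.observe();print(s)
for n in("scene","top","wrist"):
    im=get_image(n);cv2.imwrite(f"pics/{n}0.png",im[:,:,::-1]);print(n,camera_params(n))
import numpy as np
a=[cv2.imread(f"pics/{n}0.png") for n in("scene","top")]
cv2.imwrite("pics/a.png",cv2.resize(a[1],(800,600)))
E
```

```text
pics
{'time': 0.0, 'qpos': array([ 1.02274766e+00,  2.17741467e-01,  1.61496402e+00, -1.06007725e-05,
        1.31129437e+00, -1.12216287e-01]), 'joint_velocities': array([-3.01649271e-05,  8.40520755e-04, -1.33925796e-04,  1.04581377e-03,
        7.31812135e-04, -1.61812772e-04]), 'joint_efforts': array([-1.13726743e-03, -3.96846735e+01, -3.03847647e+01, -1.79377885e-04,
        9.59464669e-03, -1.74757770e-05]), 'ee_pos': array([263.36060553, 565.78349457, 190.06065433]), 'orientation': array([-0.67902716, -3.06654075,  0.00358137]), 'contact_force': array([-0.11737899,  0.21490729, -0.33282869]), 'wrist_torque': array([0.00882548, 0.02571008, 0.01217894]), 'opening': 85.52934934885823}
scene {'fx': 490.6841441582599, 'fy': 490.6841441582599, 'cx': 251.9947648568487, 'cy': 187.06682138053552, 'eye': array([1388.92536294,  651.29766841, 1127.83009214]), 'orientation': array([0.43995891, 0.88486112, 2.05885508])}
top {'fx': 442.2457544003192, 'fy': 442.2457544003192, 'cx': 251.75780726085472, 'cy': 194.31666413181864, 'eye': array([ 286.19572196,    5.87787368, 1708.41682792]), 'orientation': array([ 0.11028653, -0.11831197, -1.56121598])}
wrist {'fx': 307.4743534348037, 'fy': 307.4743534348037, 'cx': 253.36400976636247, 'cy': 195.1844951800497, 'T_tool_cam': array([[ 3.39897687e-04,  9.53318713e-01,  3.01965753e-01,
         7.74276651e+01],
       [ 9.99999842e-01, -1.88815275e-04, -5.29518653e-04,
         2.07464127e+00],
       [-4.47784294e-04,  3.01965885e-01, -9.53318627e-01,
        -1.81584632e+02],
       [ 0.00000000e+00,  0.00000000e+00,  0.00000000e+00,
         1.00000000e+00]])}
```

View pics/a.png

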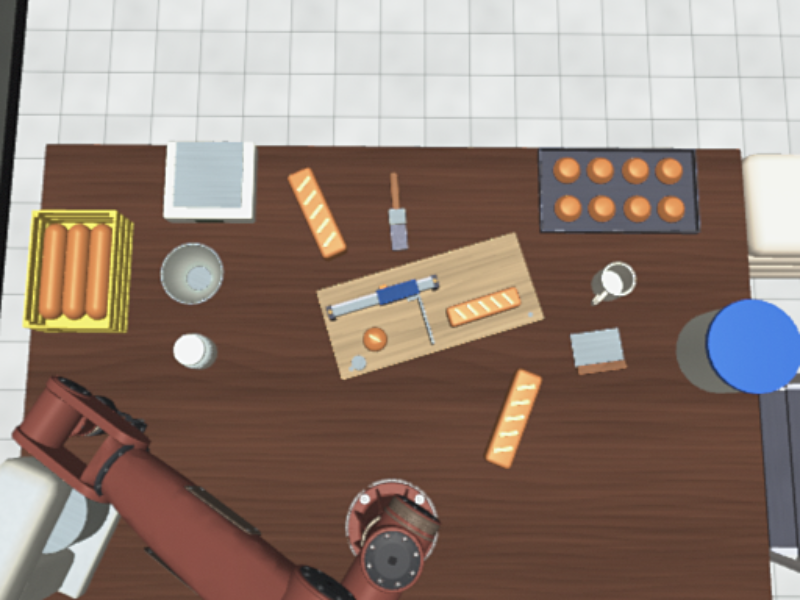

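View pics/scene0.png

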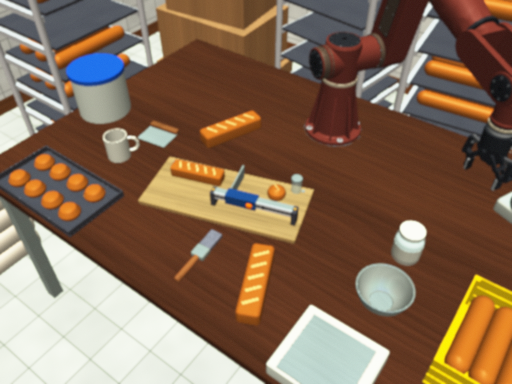

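Top view (800x600): board corners about (317,290), (517,234), (543,319), (343,379), blue sleeve at (398,291), loaf on board at (483,306), roll at (375,338). The two other loaves lie off the board. Scene view: button is orange at about (249,205).

```bash
cat > h.py <<'E'
import numpy as np,cv2
from scipy.spatial.transform import Rotation as R
from plant import manip,get_image,camera_params
def cam(n,s=None):
    p=camera_params(n);K=(p['fx'],p['fy'],p['cx'],p['cy'])
    if n!='wrist': return K,R.from_rotvec(p['orientation']).as_matrix(),np.array(p['eye'])
    T=p['T_tool_cam'];Rt=R.from_rotvec(s['orientation']).as_matrix()
    return K,Rt@T[:3,:3],Rt@T[:3,3]+s['ee_pos']
def ray(c,uv,z):
    K,Rm,e=c;uv=np.atleast_2d(np.asarray(uv,float))
    d=np.c_[(uv[:,0]-K[2])/K[0],-(uv[:,1]-K[3])/K[1],-np.ones(len(uv))]@Rm.T
    return e+d*((z-e[2])/d[:,2])[:,None]
def proj(c,P):
    K,Rm,e=c;q=(np.atleast_2d(P)-e)@Rm
    return np.c_[K[2]+K[0]*q[:,0]/-q[:,2],K[3]-K[1]*q[:,1]/-q[:,2]]
def big(m):
    cs=cv2.findContours(m.astype(np.uint8),cv2.RETR_EXTERNAL,cv2.CHAIN_APPROX_NONE)[0]
    return max(cs,key=cv2.contourArea)[:,0,:]
E
python3 - <<'E'
from h import *
im=cv2.imread('pics/top0.png');c=cam('top');hsv=cv2.cvtColor(im,cv2.COLOR_BGR2HSV)
H,S,V=[hsv[:,:,i].astype(int) for i in range(3)]
roi=np.zeros(H.shape,bool);roi[145:248,198:352]=1
def rect(m,z):
    w=ray(c,big(m),z)[:,:2].astype(np.float32);(cx,cy),(a,b),_=r=cv2.minAreaRect(w)
    bx=cv2.boxPoints(r);e=bx[1]-bx[0];f=bx[2]-bx[1];l=e if np.hypot(*e)>np.hypot(*f) else f
    if l[1]<0:l=-l
    print((round(cx),round(cy)),(round(a),round(b)),'dir',np.round(l/np.hypot(*l),4));return
print(hsv[170,320],hsv[186,255],hsv[196,310])
rect(roi&(H>105)&(H<125)&(S>130),80)
rect(roi&(H>8)&(H<28)&(V>140)&(S<140),18)
rect(roi&(H>5)&(H<20)&(S>150)&(V>150)&(np.arange(512)[None]>280),60)
rect(roi&(H>5)&(H<20)&(S>150)&(V>150)&(np.arange(512)[None]<260)&(np.arange(384)[:,None]>205),50)
E
```

```text
[ 18  82 200] [109 159 159] [ 39  26 251]
(555, -10) (34, 96) dir [-0.297   0.9549]
(534, -90) (232, 521) dir [-0.2956  0.9553]
(505, -229) (4, 151) dir [-0.3229  0.9464]
(445, 44) (49, 49) dir [1.    0.008]
```

>>> jog_arm([
  [-0.73, -0.4, 0, 0.266],
  [-0.73, -0.4, 0, 0.266],
  [-0.73, -0.4, 0, 0.266],
  [-0.73, -0.4, 0, 0.266],
  [-0.73, -0.4, 0, 0.266],
  [-0.73, -0.4, 0, 0.266],
  [-0.73, -0.4, 0, 0.266],
  [-0.73, -0.4, 0, 0.266],
  [-0.73, -0.4, 0, 0.266],
  [-0.73, -0.4, 0, 0.266],
], claw=-1)

```text
time: 0.98
ee_pos: [462.0, 296.4, 191.1]
orientation: [-1.871, -2.523, 0.001]
contact_force: [0.6, 0.4, -0.1]
opening: 85.5
```

```bash
cat > w.py <<'E'
from h import *
O=np.array([570,-58.]);X=np.array([.9553,.2956]);Y=np.array([-.2956,.9553])
def tob(p): d=np.asarray(p)[...,:2]-O; return np.stack([d@X,d@Y],-1)
def tow(b,z): return np.r_[O+b[0]*X+b[1]*Y,z]
def st():
    s=manip.observe();M=R.from_rotvec(s['orientation']).as_matrix()
    print('t %.2f'%s['time'],'world',s['ee_pos'].round(1),'board',tob(s['ee_pos']).round(1),'toolx ang',np.degrees(np.arctan2(M[1,0],M[0,0])).round(2),'want',np.degrees(np.arctan2(Y[1],Y[0])).round(2),'tilt',M[:,2].round(3),'F',s['contact_force'].round(1),'open',s['opening'].round(1))
    return s,M
def go(b,z):
    s,M=st();d=M.T@(tow(b,z)-s['ee_pos']);print('move/400',(d/400).round(4),'yaw',round((np.degrees(np.arctan2(M[1,0],M[0,0]))-np.degrees(np.arctan2(Y[1],Y[0])))/180,4))
E
python3 -c "
from w import *
go((110,60),110)"
```

```text
Traceback (most recent call last):
  File "w.py", line 10, in go
    s,M=st();d=M.T@(tow(b,z)-s['ee_pos']);print('move/400',(d/400).round(4),'yaw',round((np.degrees(np.arctan2(M[1,0],M[0,0]))-np.degrees(np.arctan2(Y[1],Y[0])))/180,4))
        ~~^^
  File "w.py", line 7, in st
    print('t %.2f'%s['time'],'world',s['ee_pos'].round(1),'board',tob(s['ee_pos']).round(1),'toolx ang',np.degrees(np.arctan2(M[1,0],M[0,0])).round(2),'want',np.degrees(np.arctan2(Y[1],Y[0])).round(2),'tilt',M[:,2].round(3),'F',s['contact_force'].round(1),'open',s['opening'].round(1))
                                                                                                                                                                                                                                                                       ^^^^^^^^^^^^^^^^^^
AttributeError: 'float' object has no attribute 'round'
```

```bash
sed -i "s/s\['opening'\].round(1)/round(s['opening'],1)/" w.py
python3 -c "
from w import *
go((110,60),110)"
```

```text
t 0.98 world [462.  296.4 191.1] board [  1.6 370.5] toolx ang 106.89 want 107.19 tilt [-0.001 -0.    -1.   ] F [ 0.6  0.4 -0.1] open 85.5
move/400 [-0.7748  0.2754  0.2024] yaw -0.0017
```

>>> jog_arm([
  [-0.775, 0.275, 0.0, -0.002],
  [-0.775, 0.275, 0.0, -0.002],
  [-0.775, 0.275, 0.0, -0.002],
  [-0.775, 0.275, 0.0, -0.002],
  [-0.775, 0.275, 0.1, -0.002],
  [-0.775, 0.275, 0.2, -0.002],
  [-0.775, 0.275, 0.2, -0.002],
  [-0.775, 0.275, 0.2, -0.002],
  [-0.775, 0.275, 0.2, -0.002],
  [-0.775, 0.275, 0.2, -0.002],
])

```text
time: 1.82
ee_pos: [656.4, 33.4, 107.5]
orientation: [-1.857, -2.528, 0.005]
contact_force: [-0.7, -0.3, -0.5]
opening: 85.2
```

Run:
```python
from w import *
s,M=st();im=get_image('wrist')[:,:,::-1];cv2.imwrite('pics/w1.png',im);cv2.imwrite('pics/w1v.png',cv2.resize(im,(800,600)))
np.savez('w1.npz',ee_pos=s['ee_pos'],orientation=s['orientation'])
c=cam('wrist',s)
for b,z in [((27,80),62),((12.5,130),62),((0,0),80),((0,100),80),((12.5,212),74)]: print(b,z,proj(c,tow(b,z)).round(0))
```

```text
t 1.82 world [656.4  33.4 107.5] board [109.6  61.8] toolx ang 107.4 want 107.19 tilt [-0.006  0.    -1.   ] F [-0.7 -0.3 -0.5] open 85.2
(27, 80) 62 [[144. 181.]]
(12.5, 130) 62 [[117. 113.]]
(0, 0) 80 [[112. 285.]]
(0, 100) 80 [[ 93. 159.]]
(12.5, 212) 74 [[ 90. -28.]]
```

View pics/w1v.png

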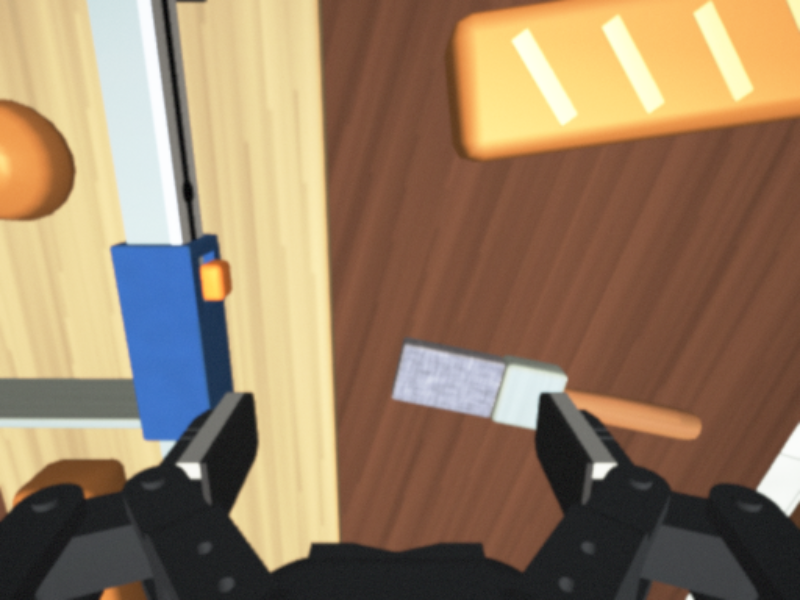

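The wrist view shows the sleeve's top corners at (113,247), (190,243) and (145,440), the button at (215,280), and the hole as a dark disc at (188,189). The loaf end is just below the plate at left.

Run:
```python
from w import *
s=np.load('w1.npz');c=cam('wrist',s);f=1.5625
print('sleeve corners',tob(ray(c,np.array([[113,247],[190,243],[145,440]])/f,80)).round(1))
print('btn face',tob(ray(c,np.array([[229,281]])/f,62)).round(1))
# hole on plane board x=x0 ; try z so that x=12.5
for x0 in(12.5,):
  for uv in[(188,189)]:
    zs=np.linspace(30,90,121);P=np.array([ray(c,np.array([uv])/f,z)[0] for z in zs]);b=tob(P);i=np.argmin(abs(b[:,0]-x0));print('hole',b[i],zs[i])
print('wood right edge',tob(ray(c,np.array([[325,200],[337,500]])/f,18)).round(1))
print('plate top',tob(ray(c,np.array([[60,380],[60,418]])/f,71)).round(1),'loaf end',tob(ray(c,np.array([[75,460]])/f,60)).round(1))
go((4,80),120);go((4,80),62)
```

```text
sleeve corners [[-14.2 100.7]
 [ 20.1 102.6]
 [-15.    2.8]]
btn face [[29.  80.7]]
hole [ 12.50191852 124.18881454] 57.5
wood right edge [[ 71.  115.8]
 [ 71.1 -83.9]]
plate top [[-58.   31.3]
 [-62.4   9.6]] loaf end [[-68.3 -23.5]]
t 1.87 world [656.3  35.2 109.3] board [110.   63.5] toolx ang 107.47 want 107.19 tilt [-0.004  0.001 -1.   ] F [0.4 0.1 0.2] open 85.4
move/400 [ 0.0426 -0.265  -0.0258] yaw 0.0015
t 1.87 world [656.3  35.2 109.3] board [110.   63.5] toolx ang 107.47 want 107.19 tilt [-0.004  0.001 -1.   ] F [0.4 0.1 0.2] open 85.4
move/400 [ 0.0422 -0.2645  0.1192] yaw 0.0015
```

```bash
sed -i 's/O=np.array(\[570,-58.\])/O=np.array([571.9,-55.7])/' w.py
python3 - <<'E'
from w import *
go((1,80),130);go((1,80),43)
E
```

```text
t 1.87 world [656.3  35.2 109.3] board [107.5  61.9] toolx ang 107.47 want 107.19 tilt [-0.004  0.001 -1.   ] F [0.4 0.1 0.2] open 85.4
move/400 [ 0.0467 -0.2663 -0.0507] yaw 0.0015
t 1.87 world [656.3  35.2 109.3] board [107.5  61.9] toolx ang 107.47 want 107.19 tilt [-0.004  0.001 -1.   ] F [0.4 0.1 0.2] open 85.4
move/400 [ 0.0462 -0.2655  0.1668] yaw 0.0015
```

>>> jog_arm([
  [0, 0, -0.05, 0.0015],
  [0.046, -0.1, -0.05, 0.0015],
  [0.046, -0.2, -0.05, 0.0015],
  [0.046, -0.266, -0.05, 0.0015],
  [0.046, -0.266, -0.05, 0.0015],
  [0.046, -0.266, -0.05, 0.0015],
  [0.046, -0.266, -0.05, 0.0015],
  [0.046, -0.266, -0.05, 0.0015],
])

```text
time: 2.53
ee_pos: [552.2, 21.3, 132.9]
orientation: [1.86, 2.529, 0.003]
contact_force: [0.3, -0.1, 1.0]
opening: 85.5
```

Run:
```python
from w import *
s,M=st();im=get_image('wrist')[:,:,::-1];c=cam('wrist',s)
hsv=cv2.cvtColor(im.copy(),cv2.COLOR_BGR2HSV);H,S,V=[hsv[:,:,i].astype(int) for i in range(3)]
m=(H>105)&(H<125)&(S>130);p=big(m);w=tob(ray(c,p,80));
for y in(40,60,80,90):
    q=w[abs(w[:,1]-y)<4];print(y,'x',q[:,0].min().round(1),q[:,0].max().round(1))
print('y',w[:,1].min().round(1),w[:,1].max().round(1))
m=(H>5)&(H<20)&(S>150)&(V>150);n,l,stt,ce=cv2.connectedComponentsWithStats(m.astype(np.uint8))
for i in range(1,n):
    if stt[i,4]>60: print(stt[i],tob(ray(c,ce[i],62)).round(1))
go((1,80),43)
```

```text
t 2.53 world [552.2  21.3 132.9] board [ 3.9 79.4] toolx ang 107.34 want 107.19 tilt [ 0.003  0.    -1.   ] F [ 0.3 -0.1  1. ] open 85.5
40 x -18.5 14.6
60 x -18.7 15.1
80 x -18.2 14.8
90 x -18.6 15.4
y 2.0 105.5
[ 413   33   99   92 6794] [[165.4 171.7]]
[ 110   92   66   66 2973] [[-83.1 137.7]]
[268 183   9  22  92] [[22.1 80.6]]
[ 147  313   37   53 1097] [[-80.3 -68.9]]
t 2.58 world [552.1  21.  132.6] board [ 3.8 79.1] toolx ang 107.32 want 107.19 tilt [ 0.002  0.    -1.   ] F [ 0.  -0.7 -0.1] open 85.3
move/400 [ 0.0023 -0.0075  0.2239] yaw 0.0007
```

>>> jog_arm([
  [0.002, -0.01, 0.04, 0.001],
  [0.002, -0.01, 0.08, 0.001],
  [0.002, -0.01, 0.12, 0.001],
  [0.002, -0.01, 0.16, 0.001],
  [0.002, -0.01, 0.2, 0.001],
  [0.002, -0.01, 0.224, 0.001],
  [0.002, -0.01, 0.224, 0.001],
  [0.002, -0.01, 0.224, 0.001],
])

```text
time: 3.25
ee_pos: [546.6, 19.8, 41.4]
orientation: [-1.867, -2.526, 0.001]
contact_force: [0.2, -0.6, 0.1]
opening: 85.0
```

>>> jog_arm([
  [0, 0, 0, 0],
  [0, 0, 0, 0],
  [0, 0, 0, 0],
  [0, 0, 0, 0],
  [0, 0, 0, 0],
  [0, 0, 0, 0],
  [0, 0, 0, 0],
  [0, 0, 0, 0],
  [0, 0, 0, 0],
  [0, 0, 0, 0],
], claw=1, grip_force=25)

```text
time: 4.08
ee_pos: [546.4, 19.6, 41.8]
orientation: [-1.867, -2.526, 0.0]
contact_force: [0.8, -0.1, -0.1]
opening: 0.0
```

Run:
```python
from w import *
st()
im=get_image('wrist')[:,:,::-1];cv2.imwrite('pics/w2.png',im)
```

```text
t 4.08 world [546.4  19.6  41.8] board [-2.1 79.5] toolx ang 107.06 want 107.19 tilt [-0. -0. -1.] F [ 0.8 -0.1 -0.1] open 0.0
```

View pics/w2.png

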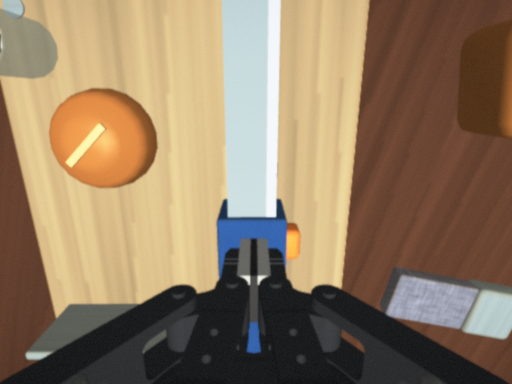

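Run:
```python
import cv2
im=cv2.imread('pics/w2.png');from plant import get_image
a=cv2.resize(im[170:384,150:360],None,fx=2.8,fy=2.8,interpolation=cv2.INTER_CUBIC)
b=get_image('scene')[:,:,::-1][150:250,190:320];b=cv2.resize(b,(210,160),interpolation=cv2.INTER_CUBIC)
a[:160,:210]=b
cv2.imwrite('pics/w2c.png',a)
```

```text
(no output)
```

View pics/w2c.png

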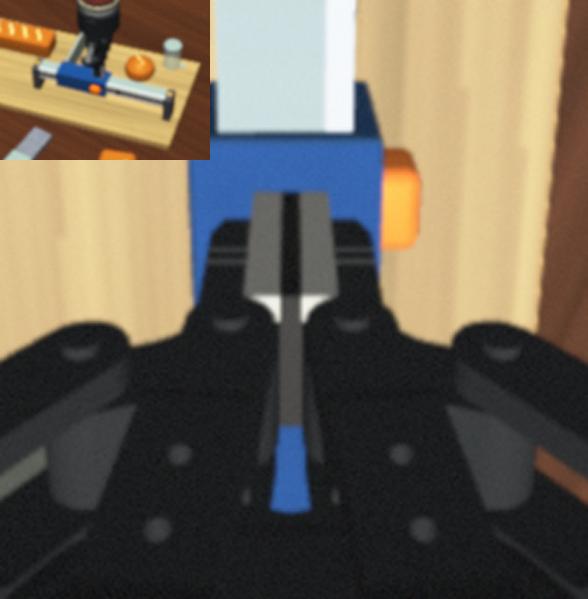

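The crop shows the button still out, with the fingers shut over the sleeve's top. The opening reads 0 although the TCP reads z = 42, so something is off. I'll open them stepwise and watch.

>>> jog_arm([
  [0, 0, 0, 0],
  [0, 0, 0, 0],
], claw=0.6)

```text
time: 4.35
ee_pos: [546.4, 19.6, 41.8]
orientation: [-1.867, -2.526, 0.0]
contact_force: [0.0, -0.1, 0.3]
opening: 16.8
```

>>> jog_arm([
  [0, 0, 0, 0],
  [0, 0, 0, 0],
  [0, 0, 0, 0],
], claw=-0.3)

```text
time: 4.6
ee_pos: [546.4, 19.6, 41.8]
orientation: [-1.867, -2.526, 0.0]
contact_force: [0.4, -0.3, -0.7]
opening: 52.3
```

Run:
```python
from w import *
st()
im=get_image('wrist')[:,:,::-1];cv2.imwrite('pics/w3.png',im)
a=cv2.resize(im[170:384,150:360],None,fx=2.8,fy=2.8,interpolation=cv2.INTER_CUBIC)
cv2.imwrite('pics/w3c.png',a)
```

```text
t 4.60 world [546.4  19.6  41.8] board [-2.  79.5] toolx ang 107.06 want 107.19 tilt [-0. -0. -1.] F [ 0.4 -0.3 -0.7] open 52.3
```

View pics/w3c.png

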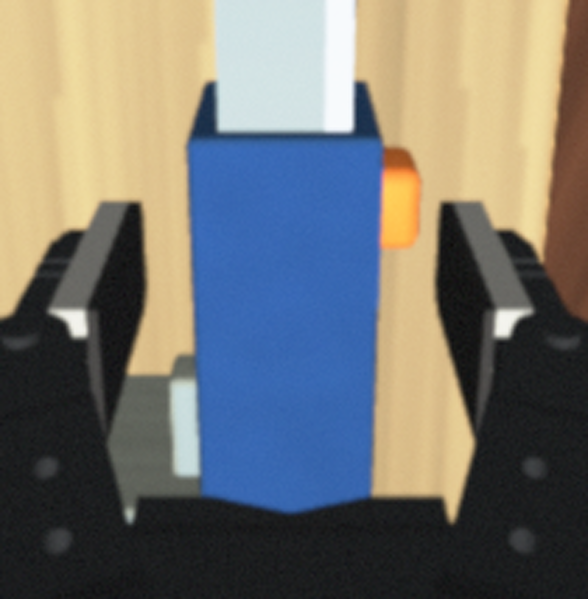

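The fingers straddle the sleeve in x, but their tips are about level with the sleeve's top: 104 px for 52 mm puts them at 154 mm depth, against about 160 mm for the sleeve. So the real tips sit roughly 38 mm above the reported TCP. That explains closing without contact. I'll open and descend in steps, watching the force.

>>> jog_arm([
  [0, 0, 0, 0],
  [0, 0, 0, 0],
  [0, 0, 0, 0],
  [0, 0, 0.02, 0],
  [0, 0, 0.035, 0],
  [0, 0, 0.05, 0],
  [0, 0, 0.05, 0],
], claw=-1)

```text
time: 5.23
ee_pos: [544.5, 19.8, 19.6]
orientation: [-1.865, -2.524, 0.003]
contact_force: [-0.5, 0.4, -0.4]
opening: 85.5
```

Run:
```python
from w import *
go((-0.5,80),6)
```

```text
t 5.23 world [544.5  19.8  19.6] board [-3.9 80.2] toolx ang 107.06 want 107.19 tilt [-0.004  0.    -1.   ] F [-0.5  0.4 -0.4] open 85.5
move/400 [-0.0006  0.0085  0.034 ] yaw -0.0008
```

>>> jog_arm([
  [0, 0.001, 0.01, 0],
  [0, 0.001, 0.02, 0],
  [0, 0.001, 0.03, 0],
  [0, 0.001, 0.033, 0],
  [0, 0.001, 0.033, 0],
  [0, 0.001, 0.033, 0],
])

```text
time: 5.73
ee_pos: [546.8, 19.7, 8.5]
orientation: [-1.867, -2.526, 0.0]
contact_force: [-0.2, -0.5, 0.0]
opening: 85.5
```

>>> jog_arm([
  [0, 0, 0, 0],
  [0, 0, 0, 0],
  [0, 0, 0, 0],
  [0, 0, 0, 0],
  [0, 0, 0, 0],
  [0, 0, 0, 0],
  [0, 0, 0, 0],
  [0, 0, 0, 0],
], claw=1, grip_force=25)

```text
time: 6.4
ee_pos: [545.9, 19.3, 9.9]
orientation: [-1.864, -2.527, 0.004]
contact_force: [-6.4, -1.6, 9.2]
opening: 36.7
```

Run:
```python
from w import *
st()
im=get_image('wrist')[:,:,::-1];cv2.imwrite('pics/w4.png',im)
a=cv2.resize(im[150:384,150:360],None,fx=2.5,fy=2.5,interpolation=cv2.INTER_CUBIC)
cv2.imwrite('pics/w4c.png',a)
```

```text
t 6.40 world [545.9  19.3   9.9] board [-2.6 79.4] toolx ang 107.17 want 107.19 tilt [-0.003 -0.001 -1.   ] F [-6.4 -1.6  9.2] open 36.7
```

View pics/w4c.png

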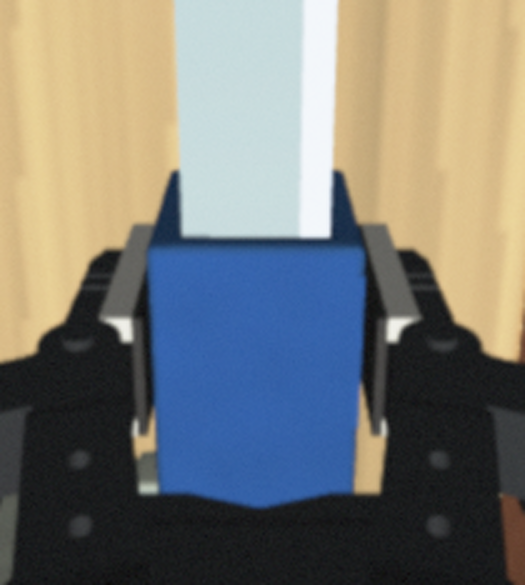

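>>> jog_arm([
  [0, 0, 0, 0],
  [0, 0, 0, 0],
  [0, 0, 0, 0],
  [0, 0, 0, 0],
  [0, -0.002, 0.01, 0],
  [0, -0.002, 0.02, 0],
  [0, -0.002, 0.02, 0],
  [0, -0.002, 0.02, 0],
], claw=-1)

```text
time: 7.12
ee_pos: [545.2, 19.5, -0.2]
orientation: [-1.867, -2.525, 0.002]
contact_force: [0.3, -0.3, 0.7]
opening: 85.8
```

>>> jog_arm([
  [0, 0, 0, 0],
  [0, 0, 0, 0],
  [0, 0, 0, 0],
  [0, 0, 0, 0],
  [0, 0, 0, 0],
  [0, 0, 0, 0],
  [0, 0, 0, 0],
  [0, 0, 0, 0],
], claw=1, grip_force=25)

```text
time: 7.78
ee_pos: [546.0, 19.3, 2.0]
orientation: [-1.865, -2.528, 0.002]
contact_force: [-4.6, -0.7, 7.7]
opening: 36.5
```

>>> jog_arm([
  [0.001, 0, 0, 0],
  [0.002, 0, 0, 0],
  [0.003, 0, 0, 0],
  [0.004, 0, 0, 0],
  [0.005, 0, 0, 0],
  [0.006, 0, 0, 0],
  [0.007, 0, 0, 0],
  [0.008, 0, 0, 0],
  [0.009, 0, 0, 0],
  [0.01, 0, 0, 0],
])

```text
time: 8.62
ee_pos: [545.1, 22.2, 2.0]
orientation: [1.864, 2.527, -0.003]
contact_force: [-3.0, -2.7, 7.2]
opening: 36.7
```

```bash
cat > sl.py <<'E'
from w import *
s,M=st();print('Fy board',round(float(s['contact_force'][:2]@Y),1),'Fx',round(float(s['contact_force'][:2]@X),1))
im=get_image('wrist')[:,:,::-1];c=cam('wrist',s)
hsv=cv2.cvtColor(im.copy(),cv2.COLOR_BGR2HSV);H,S,V=[hsv[:,:,i].astype(int) for i in range(3)]
m=(H>105)&(H<125)&(S>120);p=big(m);w=tob(ray(c,p,80));print('sleeve far end y',w[:,1].max().round(1))
im=get_image('top')[:,:,::-1];c=cam('top');hsv=cv2.cvtColor(im.copy(),cv2.COLOR_BGR2HSV);H,S,V=[hsv[:,:,i].astype(int) for i in range(3)]
m=(H>105)&(H<125)&(S>130);m[:145]=0;m[248:]=0;m[:,:198]=0;m[:,352:]=0
w=tob(ray(c,big(m),80));print('top: blue y',w[:,1].min().round(1),w[:,1].max().round(1))
E
python3 sl.py
```

```text
t 8.62 world [545.1  22.2   2. ] board [-2.6 82.3] toolx ang 107.18 want 107.19 tilt [-0.    -0.002 -1.   ] F [-3.  -2.7  7.2] open 36.7
Fy board -1.7 Fx -3.7
sleeve far end y 116.8
top: blue y 3.4 18.3
```

>>> jog_arm([
  [0.003, 0, 0, 0],
  [0.006, 0, 0, 0],
  [0.009, 0, 0, 0],
  [0.012, 0, 0, 0],
  [0.015, 0, 0, 0],
  [0.018, 0, 0, 0],
  [0.021, 0, 0, 0],
  [0.024, 0, 0, 0],
  [0.027, 0, 0, 0],
  [0.03, 0, 0, 0],
])

```text
time: 9.55
ee_pos: [541.6, 33.7, 2.0]
orientation: [1.864, 2.527, -0.003]
contact_force: [-4.1, -3.0, 7.2]
opening: 36.8
```

```bash
python3 sl.py
```

```text
t 9.55 world [541.6  33.7   2. ] board [-2.6 94.3] toolx ang 107.18 want 107.19 tilt [-0.    -0.002 -1.   ] F [-4.1 -3.   7.2] open 36.8
Fy board -1.7 Fx -4.8
sleeve far end y 128.9
top: blue y 16.1 33.7
```

>>> jog_arm([
  [0.003, 0, 0, 0],
  [0.006, 0, 0, 0],
  [0.009, 0, 0, 0],
  [0.012, 0, 0, 0],
  [0.015, 0, 0, 0],
  [0.018, 0, 0, 0],
  [0.021, 0, 0, 0],
  [0.024, 0, 0, 0],
  [0.027, 0, 0, 0],
  [0.03, 0, 0, 0],
])

```text
time: 10.48
ee_pos: [538.0, 45.2, 2.0]
orientation: [1.864, 2.527, -0.003]
contact_force: [-3.4, -3.1, 7.3]
opening: 36.9
```

>>> jog_arm([
  [0, 0, 0, 0],
  [0, 0, 0, 0],
  [0, 0, 0, 0],
  [0, 0, 0, 0],
  [0, 0, 0, 0],
], claw=-1)

```text
time: 10.9
ee_pos: [537.3, 46.3, 0.2]
orientation: [-1.867, -2.526, 0.001]
contact_force: [-0.4, 0.9, -0.8]
opening: 85.5
```

```bash
python3 sl.py
python3 - <<'E'
from w import *
im=get_image('wrist')[:,:,::-1];cv2.imwrite('pics/w5.png',im)
E
```

```text
t 10.90 world [5.373e+02 4.630e+01 2.000e-01] board [ -2.9 107.7] toolx ang 107.06 want 107.19 tilt [-0.001  0.    -1.   ] F [-0.4  0.9 -0.8] open 85.5
Fy board 1.0 Fx -0.1
sleeve far end y 141.6
top: blue y 27.9 49.1
```

View pics/w5.png

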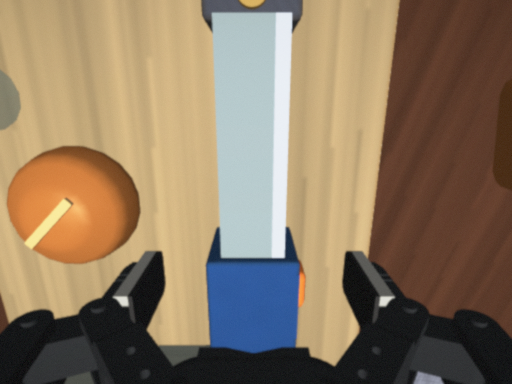

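Thin orange at (301,285): the button is riding partly in, with the sleeve at about 28 mm. Now I'll regrip at the plain part.

>>> jog_arm([
  [-0.05, -0.001, 0, 0],
  [-0.105, -0.001, 0, 0],
  [-0.105, -0.001, 0, 0],
  [-0.105, -0.001, 0, 0],
  [-0.105, -0.001, 0, 0],
])

```text
time: 11.47
ee_pos: [549.4, 6.3, 0.4]
orientation: [-1.867, -2.525, 0.0]
contact_force: [0.4, 0.9, -0.1]
opening: 85.3
```

>>> jog_arm([
  [0, 0, 0, 0],
  [0, 0, 0, 0],
  [0, 0, 0, 0],
  [0, 0, 0, 0],
  [0, 0, 0, 0],
  [0, 0, 0, 0],
  [0, 0, 0, 0],
  [0, 0, 0, 0],
], claw=1, grip_force=20)

```text
time: 12.13
ee_pos: [549.4, 6.4, 0.6]
orientation: [-1.866, -2.526, 0.0]
contact_force: [-2.4, 1.4, 2.6]
opening: 35.7
```

>>> jog_arm([
  [0.001, 0, 0, 0],
  [0.002, 0, 0, 0],
  [0.003, 0, 0, 0],
  [0.004, 0, 0, 0],
  [0.005, 0, 0, 0],
  [0.006, 0, 0, 0],
  [0.007, 0, 0, 0],
  [0.008, 0, 0, 0],
  [0.009, 0, 0, 0],
  [0.01, 0, 0, 0],
])

```text
time: 12.97
ee_pos: [549.0, 8.1, 0.6]
orientation: [1.866, 2.525, -0.003]
contact_force: [-1.0, -6.7, 0.6]
opening: 35.5
```

```bash
python3 sl.py
```

```text
t 12.97 world [549.    8.1   0.6] board [-3.1 67.7] toolx ang 107.08 want 107.19 tilt [ 0.001 -0.003 -1.   ] F [-1.  -6.7  0.6] open 35.5
Fy board -6.1 Fx -3.0
sleeve far end y 132.9
top: blue y 88.0 126.2
```

>>> jog_arm([
  [0.001, 0, 0, 0],
  [0.002, 0, 0, 0],
  [0.003, 0, 0, 0],
  [0.004, 0, 0, 0],
  [0.005, 0, 0, 0],
  [0.006, 0, 0, 0],
  [0.007, 0, 0, 0],
  [0.008, 0, 0, 0],
  [0.009, 0, 0, 0],
  [0.01, 0, 0, 0],
])

```text
time: 13.9
ee_pos: [547.7, 11.9, 0.6]
orientation: [1.866, 2.525, -0.003]
contact_force: [-0.6, -6.7, 1.3]
opening: 35.6
```

```bash
python3 sl.py
```

```text
t 13.90 world [547.7  11.9   0.6] board [-3.1 71.7] toolx ang 107.08 want 107.19 tilt [ 0.    -0.003 -1.   ] F [-0.6 -6.7  1.3] open 35.6
Fy board -6.3 Fx -2.6
sleeve far end y 137.0
top: blue y 91.6 129.7
```

>>> jog_arm([
  [0.001, 0, 0, 0],
  [0.002, 0, 0, 0],
  [0.003, 0, 0, 0],
  [0.004, 0, 0, 0],
  [0.005, 0, 0, 0],
  [0.006, 0, 0, 0],
  [0.007, 0, 0, 0],
  [0.008, 0, 0, 0],
  [0.009, 0, 0, 0],
  [0.01, 0, 0, 0],
])

```text
time: 14.83
ee_pos: [546.5, 15.8, 0.6]
orientation: [1.866, 2.525, -0.003]
contact_force: [-0.7, -4.9, 1.2]
opening: 35.8
```

>>> jog_arm([
  [0.001, 0, 0, 0],
  [0.002, 0, 0, 0],
  [0.003, 0, 0, 0],
  [0.004, 0, 0, 0],
  [0.005, 0, 0, 0],
])

```text
time: 15.25
ee_pos: [545.9, 17.7, 0.6]
orientation: [1.866, 2.525, -0.003]
contact_force: [-0.5, -5.1, 0.8]
opening: 35.6
```

```bash
python3 sl.py
```

```text
t 15.25 world [545.9  17.7   0.6] board [-3.1 77.8] toolx ang 107.08 want 107.19 tilt [ 0.    -0.002 -1.   ] F [-0.5 -5.1  0.8] open 35.6
Fy board -4.7 Fx -2.0
sleeve far end y 143.0
top: blue y 99.8 134.4
```

>>> jog_arm([
  [0.001, 0, 0, 0],
  [0.002, 0, 0, 0],
  [0.003, 0, 0, 0],
  [0.004, 0, 0, 0],
  [0.005, 0, 0, 0],
])

```text
time: 15.77
ee_pos: [544.9, 21.3, 0.6]
orientation: [-1.867, -2.526, 0.001]
contact_force: [-3.8, -2.7, 3.3]
opening: 36.1
```

```bash
python3 sl.py
```

```text
t 15.77 world [544.9  21.3   0.6] board [-3.1 81.6] toolx ang 107.07 want 107.19 tilt [-0. -0. -1.] F [-3.8 -2.7  3.3] open 36.1
Fy board -1.5 Fx -4.4
sleeve far end y 146.6
top: blue y 103.4 137.9
```

Force dropped and the sleeve jumped forward: the button probably popped. I'll feel gently for the stop.

>>> jog_arm([
  [0.001, 0, 0, 0],
  [0.002, 0, 0, 0],
  [0.003, 0, 0, 0],
  [0.004, 0, 0, 0],
  [0.005, 0, 0, 0],
  [0.006, 0, 0, 0],
  [0.0065, 0, 0, 0],
])

```text
time: 16.45
ee_pos: [544.7, 22.1, 0.6]
orientation: [1.865, 2.525, -0.003]
contact_force: [-1.7, -8.4, 2.0]
opening: 35.7
```

```bash
python3 sl.py
```

```text
t 16.45 world [544.7  22.1   0.6] board [-3.  82.3] toolx ang 107.09 want 107.19 tilt [ 0.001 -0.003 -1.   ] F [-1.7 -8.4  2. ] open 35.7
Fy board -7.5 Fx -4.1
sleeve far end y 147.6
top: blue y 103.4 141.5
```

>>> jog_arm([
  [-0.004, 0, 0, 0],
  [-0.004, 0, 0, 0],
])

```text
time: 16.72
ee_pos: [544.7, 21.9, 0.6]
orientation: [-1.867, -2.526, 0.001]
contact_force: [-4.2, -3.7, 4.0]
opening: 35.7
```

>>> jog_arm([
  [0, 0, 0, 0],
  [0, 0, 0, 0],
  [0, 0, 0, 0],
  [0, 0, 0, 0],
  [0, 0, -0.1, 0],
  [0, 0, -0.2, 0],
  [0, 0, -0.3, 0],
  [0, 0, -0.32, 0],
  [0, 0, -0.32, 0],
  [0, 0, -0.32, 0],
], claw=-1)

```text
time: 17.55
ee_pos: [545.1, 22.5, 128.8]
orientation: [1.867, 2.526, 0.001]
contact_force: [0.2, -0.1, -0.6]
opening: 85.6
```

Run:
```python
from w import *
go((-85,-95),130)
```

```text
t 17.55 world [545.1  22.5 128.8] board [-2.5 82.6] toolx ang 107.07 want 107.19 tilt [ 0.001  0.    -1.   ] F [ 0.2 -0.1 -0.6] open 85.6
move/400 [-0.4446 -0.2053 -0.0031] yaw -0.0007
```

>>> jog_arm([
  [-0.257, -0.144, 0, 0],
  [-0.257, -0.144, 0, 0],
  [-0.257, -0.144, 0, 0],
  [-0.257, -0.144, 0, 0],
  [-0.257, -0.144, 0, 0],
  [-0.257, -0.144, 0, 0],
])

```text
time: 18.05
ee_pos: [518.3, -92.0, 126.2]
orientation: [-1.866, -2.522, 0.001]
contact_force: [0.6, 0.9, -0.1]
opening: 85.7
```

Run:
```python
from w import *
s,M=st();im=get_image('wrist')[:,:,::-1];cv2.imwrite('pics/w6.png',im)
np.savez('w6.npz',ee_pos=s['ee_pos'],orientation=s['orientation'])
cv2.imwrite('pics/w6v.png',cv2.resize(im,(800,600)))
```

```text
t 18.05 world [518.3 -92.  126.2] board [-62.  -18.9] toolx ang 107.01 want 107.19 tilt [-0.004  0.002 -1.   ] F [ 0.6  0.9 -0.1] open 85.7
```

View pics/w6v.png

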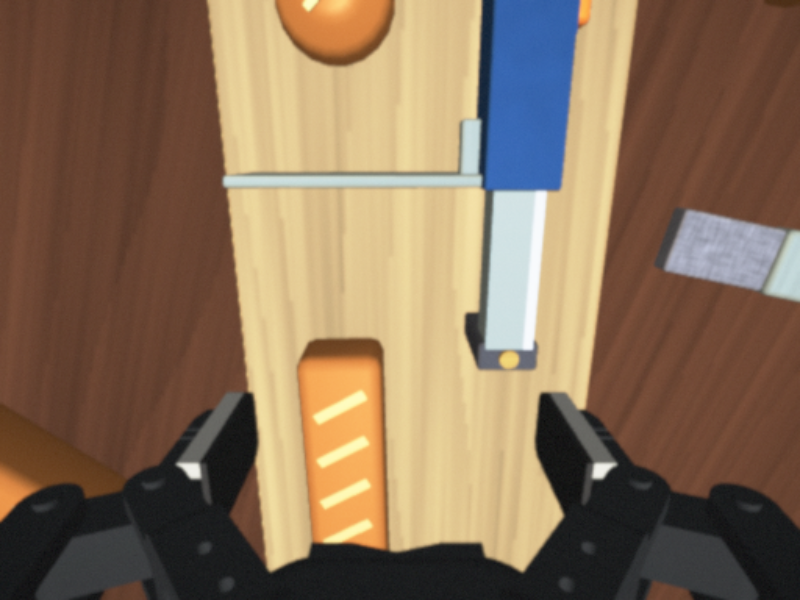

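Run:
```python
from w import *
s=np.load('w6.npz');c=cam('wrist',s);f=1.5625
r=lambda uv,z:tob(ray(c,np.array(uv,float)/f,z)).round(1)
print('btn face',r([[590,12]],62),'sleeve end',r([[485,190],[561,189]],80))
print('plate front top',r([[240,187],[470,187]],71))
print('loaf end bottom',r([[310,341],[375,341]],20),r([[310,341],[375,341]],39),'top',r([[340,356]],56))
print('loaf sides',r([[299,380],[384,380],[312,540],[387,540]],45))
go((-80,-110),110)
```

```text
btn face [[ 27.  120.5]] sleeve end [[-19.4  43.7]
 [ 15.7  44.1]]
plate front top [[-135.5   44.8]
 [ -25.    44.5]]
loaf end bottom [[-116.3  -54.8]
 [ -74.4  -54.9]] [[-112.6  -47.3]
 [ -73.5  -47.4]] top [[-92.7 -49.7]]
loaf sides [[-119.4  -70.1]
 [ -68.2  -70.2]
 [-118.2 -189.5]
 [ -67.4 -189.6]]
t 18.10 world [518.7 -91.6 126.7] board [-61.4 -18.6] toolx ang 107.08 want 107.19 tilt [-0.003  0.002 -1.   ] F [ 0.2 -0.4  0. ] open 85.4
move/400 [-0.2287 -0.0459  0.0412] yaw -0.0006
```

The button face is about 29 mm from the sleeve axis, so it is out in the new hole (s ≈ 44). The loaf end is about 93 mm from the plate and the loaf's axis is at board x ≈ -93. I'll take it from above and slide.

>>> jog_arm([
  [-0.1, -0.03, 0, 0],
  [-0.2, -0.079, 0, 0],
  [-0.301, -0.079, 0, 0],
  [-0.301, -0.079, 0.1, 0],
  [-0.301, -0.079, 0.18, 0],
  [-0.301, -0.079, 0.25, 0],
  [-0.301, -0.079, 0.28, 0],
  [-0.301, -0.079, 0.31, 0],
  [-0.301, -0.079, 0.31, 0],
  [-0.301, -0.079, 0.31, 0],
])

```text
time: 18.93
ee_pos: [525.7, -216.7, 4.9]
orientation: [1.866, 2.527, 0.0]
contact_force: [0.5, -0.3, -0.0]
opening: 85.2
```

Run:
```python
from w import *
go((-93,-139),-12)
im=get_image('wrist')[:,:,::-1];cv2.imwrite('pics/w7.png',im)
```

```text
t 18.93 world [ 525.7 -216.7    4.9] board [ -91.7 -140.2] toolx ang 107.13 want 107.19 tilt [ 0. -0. -1.] F [ 0.5 -0.3 -0. ] open 85.2
move/400 [ 0.0029 -0.0031  0.0423] yaw -0.0003
```

View pics/w7.png

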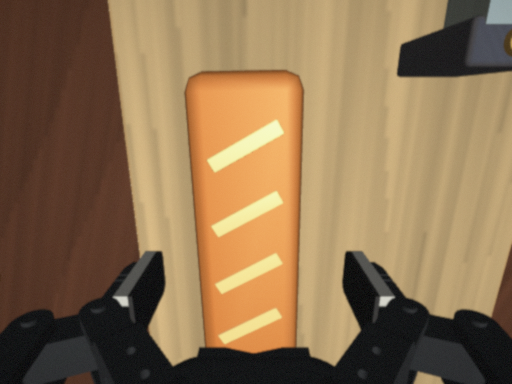

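The loaf (columns 200–298) is centred between the fingers (160–348). Lowering a little more and gripping lightly.

>>> jog_arm([
  [0, -0.003, 0.015, 0],
  [0, -0.003, 0.03, 0],
  [0, -0.003, 0.04, 0],
  [0, -0.003, 0.04, 0],
])

```text
time: 19.32
ee_pos: [523.2, -217.3, -12.1]
orientation: [-1.867, -2.525, 0.0]
contact_force: [-0.2, -0.6, -0.1]
opening: 85.2
```

>>> jog_arm([
  [0, 0, 0, 0],
  [0, 0, 0, 0],
  [0, 0, 0, 0],
  [0, 0, 0, 0],
  [0, 0, 0, 0],
  [0, 0, 0, 0],
  [0, 0, 0, 0],
], claw=1, grip_force=20)

```text
time: 19.9
ee_pos: [524.2, -217.9, -11.0]
orientation: [1.867, 2.526, 0.0]
contact_force: [0.2, 0.3, 1.7]
opening: 49.5
```

>>> jog_arm([
  [0.015, 0, 0, 0],
  [0.03, 0, 0, 0],
  [0.045, 0, 0, 0],
  [0.06, 0, 0, 0],
  [0.075, 0, 0, 0],
  [0.09, 0, 0, 0],
  [0.105, 0, 0, 0],
  [0.12, 0, 0, 0],
  [0.135, 0, 0, 0],
  [0.15, 0, 0, 0],
])

```text
time: 20.73
ee_pos: [506.5, -160.0, -11.1]
orientation: [1.867, 2.526, -0.0]
contact_force: [0.0, -3.3, 3.2]
opening: 50.1
```

```bash
cat > gap.py <<'E'
from w import *
s,M=st();print('Fy board',round(float(s['contact_force'][:2]@Y),1))
im=get_image('wrist')[:,:,::-1];cv2.imwrite('pics/g.png',im);c=cam('wrist',s)
hsv=cv2.cvtColor(im.copy(),cv2.COLOR_BGR2HSV);H,S,V=[hsv[:,:,i].astype(int) for i in range(3)]
# scan columns over the loaf: classes w=wood/bread by sat
for x in(-105,-93,-80):
    ys=np.arange(-70,75,2.);uv=proj(c,np.array([tow((x,y),60) for y in ys])).astype(int)
    print(x,' '.join(f"{int(y)}:{H[v,u]},{S[v,u]}" for y,(u,v) in zip(ys,uv) if 0<=u<512 and 0<=v<384 and S[v,u]<60)[:250], '| bread top end',max([y for y,(u,v) in zip(ys,uv) if 0<=u<512 and 0<=v<384 and S[v,u]>155],default=None))
E
python3 gap.py
```

```text
t 20.73 world [ 506.5 -160.   -11.1] board [-93.3 -80.3] toolx ang 107.07 want 107.19 tilt [ 0.001 -0.001 -1.   ] F [ 0.  -3.3  3.2] open 50.1
Fy board -3.2
-105  | bread top end 8.0
-93 -18:29,56 | bread top end 8.0
-80 -14:31,51 -12:31,49 -10:31,50 | bread top end 8.0
```

>>> jog_arm([
  [0.008, 0, 0, 0],
  [0.016, 0, 0, 0],
  [0.024, 0, 0, 0],
  [0.032, 0, 0, 0],
  [0.04, 0, 0, 0],
  [0.046, 0, 0, 0],
  [0.052, 0, 0, 0],
  [0.057, 0, 0, 0],
  [0.06, 0, 0, 0],
  [0.06, 0, 0, 0],
])

```text
time: 21.62
ee_pos: [499.5, -137.2, -11.1]
orientation: [1.867, 2.526, 0.0]
contact_force: [0.2, -2.6, 5.3]
opening: 49.9
```

```bash
python3 gap.py; python3 -c "
import cv2;im=cv2.imread('pics/g.png');cv2.imwrite('pics/g1.png',im)"
```

```text
t 21.62 world [ 499.5 -137.2  -11.1] board [-93.3 -56.4] toolx ang 107.07 want 107.19 tilt [ 0.001 -0.    -1.   ] F [ 0.2 -2.6  5.3] open 49.9
Fy board -2.6
-105 40:40,22 42:42,19 44:45,21 46:45,20 48:69,15 50:86,24 52:77,20 | bread top end 32.0
-93 4:30,58 6:30,56 40:42,18 42:30,19 44:40,22 46:40,21 48:68,17 50:86,24 52:76,18 | bread top end 32.0
-80 8:30,59 10:32,51 12:31,47 14:30,50 40:47,25 42:48,19 44:36,18 46:40,21 48:71,17 50:86,23 52:81,20 | bread top end 32.0
```

View pics/g1.png

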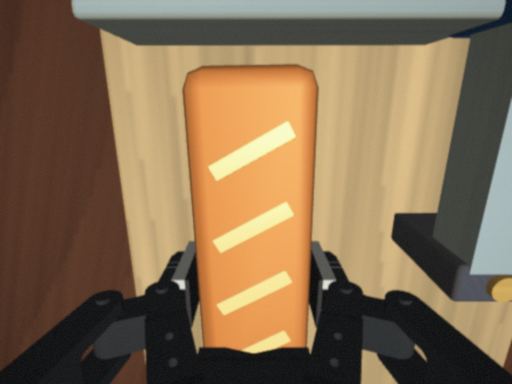

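Gap between the plate foot (row 45) and the loaf end (row 66) is about 9–10 mm. Going slowly now.

>>> jog_arm([
  [0.002, 0, 0, 0],
  [0.004, 0, 0, 0],
  [0.006, 0, 0, 0],
  [0.008, 0, 0, 0],
  [0.01, 0, 0, 0],
  [0.012, 0, 0, 0],
  [0.014, 0, 0, 0],
  [0.015, 0, 0, 0],
  [0.015, 0, 0, 0],
])

```text
time: 22.42
ee_pos: [497.8, -131.7, -11.1]
orientation: [1.867, 2.526, 0.0]
contact_force: [1.3, -4.1, 5.5]
opening: 49.7
```

>>> jog_arm([
  [0.0005, 0, 0, 0],
  [0.001, 0, 0, 0],
  [0.0015, 0, 0, 0],
  [0.002, 0, 0, 0],
  [0.0025, 0, 0, 0],
  [0.003, 0, 0, 0],
  [0.0035, 0, 0, 0],
  [0.004, 0, 0, 0],
])

```text
time: 23.08
ee_pos: [497.4, -130.3, -11.1]
orientation: [1.867, 2.526, -0.0]
contact_force: [0.9, -3.5, 5.1]
opening: 49.5
```

Run:
```python
from w import *
s,M=st();print('Fy',float(s['contact_force'][:2]@Y))
```

```text
t 23.08 world [ 497.4 -130.3  -11.1] board [-93.2 -49.2] toolx ang 107.06 want 107.19 tilt [ 0.001 -0.001 -1.   ] F [ 0.9 -3.5  5.1] open 49.5
Fy -3.6523828495780544
```

>>> jog_arm([
  [0.0005, 0, 0, 0],
  [0.001, 0, 0, 0],
  [0.0015, 0, 0, 0],
  [0.002, 0, 0, 0],
  [0.0025, 0, 0, 0],
  [0.003, 0, 0, 0],
  [0.0035, 0, 0, 0],
  [0.004, 0, 0, 0],
])

```text
time: 23.75
ee_pos: [496.9, -128.8, -11.1]
orientation: [1.867, 2.526, -0.0]
contact_force: [1.8, -2.9, 4.6]
opening: 49.8
```

Run:
```python
from w import *
s,M=st();print('Fy',float(s['contact_force'][:2]@Y))
```

```text
t 23.75 world [ 496.9 -128.8  -11.1] board [-93.2 -47.6] toolx ang 107.07 want 107.19 tilt [ 0.001 -0.001 -1.   ] F [ 1.8 -2.9  4.6] open 49.8
Fy -3.3203527432155218
```

>>> jog_arm([
  [0.0005, 0, 0, 0],
  [0.001, 0, 0, 0],
  [0.0015, 0, 0, 0],
  [0.002, 0, 0, 0],
  [0.0025, 0, 0, 0],
  [0.003, 0, 0, 0],
  [0.0035, 0, 0, 0],
  [0.004, 0, 0, 0],
])

```text
time: 24.42
ee_pos: [496.5, -127.4, -11.1]
orientation: [1.867, 2.525, -0.0]
contact_force: [1.0, -4.2, 4.7]
opening: 49.5
```

Run:
```python
from w import *
s,M=st();print('Fy',float(s['contact_force'][:2]@Y))
```

```text
t 24.42 world [ 496.5 -127.4  -11.1] board [-93.2 -46.2] toolx ang 107.07 want 107.19 tilt [ 0.001 -0.001 -1.   ] F [ 1.  -4.2  4.7] open 49.5
Fy -4.340246710917892
```

>>> jog_arm([
  [0.0005, 0, 0, 0],
  [0.001, 0, 0, 0],
  [0.0015, 0, 0, 0],
  [0.002, 0, 0, 0],
  [0.0025, 0, 0, 0],
  [0.003, 0, 0, 0],
])

```text
time: 24.92
ee_pos: [496.5, -127.3, -11.0]
orientation: [1.865, 2.524, -0.002]
contact_force: [1.5, -7.2, 3.3]
opening: 49.9
```

```bash
python3 gap.py; cp pics/g.png pics/g2.png
```

```text
t 24.92 world [ 496.5 -127.3  -11. ] board [-93.2 -46.1] toolx ang 107.08 want 107.19 tilt [ 0.002 -0.003 -1.   ] F [ 1.5 -7.2  3.3] open 49.9
Fy board -7.3
-105 44:45,21 46:42,19 48:85,25 50:90,24 | bread top end 42.0
-93 14:29,59 16:30,56 44:27,31 46:41,21 48:86,23 50:88,24 | bread top end 42.0
-80 20:31,49 22:31,46 24:31,43 44:34,24 46:41,22 48:85,25 50:88,24 | bread top end 42.0
```

View pics/g2.png

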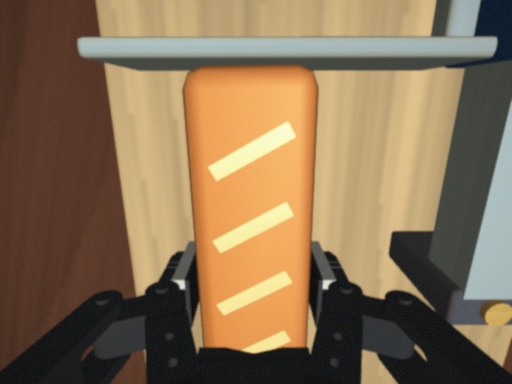

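The loaf end meets the plate (row ~68), the arm stopped moving and the force rose about 4 N: contact. Relax, release, lift.

>>> jog_arm([
  [-0.002, 0, 0, 0],
  [-0.002, 0, 0, 0],
])

```text
time: 25.13
ee_pos: [496.5, -127.2, -11.1]
orientation: [1.867, 2.525, -0.0]
contact_force: [1.6, -4.4, 5.2]
opening: 49.8
```

>>> jog_arm([
  [0, 0, 0, 0],
  [0, 0, 0, 0],
  [0, 0, 0, 0],
  [0, 0, 0, 0],
  [0, 0, -0.05, 0],
  [0, 0, -0.1, 0],
  [0, 0, -0.2, 0],
  [0, 0, -0.3, 0],
  [0, 0, -0.35, 0],
  [0, 0, -0.35, 0],
], claw=-1)

```text
time: 25.97
ee_pos: [500.1, -127.9, 134.7]
orientation: [1.861, 2.518, 0.005]
contact_force: [1.0, -0.0, 0.9]
opening: 85.3
```

>>> jog_arm([
  [0.1, 0.05, 0, 0],
  [0.1, 0.05, 0, 0],
  [0.1, 0.05, 0, 0],
  [0.1, 0.05, 0, 0],
  [0.1, 0.05, 0, 0],
])

```text
time: 26.38
ee_pos: [502.4, -82.6, 127.4]
orientation: [-1.866, -2.525, 0.002]
contact_force: [-0.6, -0.7, 0.2]
opening: 85.4
```

Run:
```python
from w import *
s,M=st();im=get_image('wrist')[:,:,::-1];np.savez('w9.npz',ee_pos=s['ee_pos'],orientation=s['orientation'])
cv2.imwrite('pics/w9v.png',cv2.resize(im,(800,600)))
```

```text
t 26.38 world [502.4 -82.6 127.4] board [-74.3  -5.2] toolx ang 107.06 want 107.19 tilt [-0.002  0.    -1.   ] F [-0.6 -0.7  0.2] open 85.4
```

View pics/w9v.png

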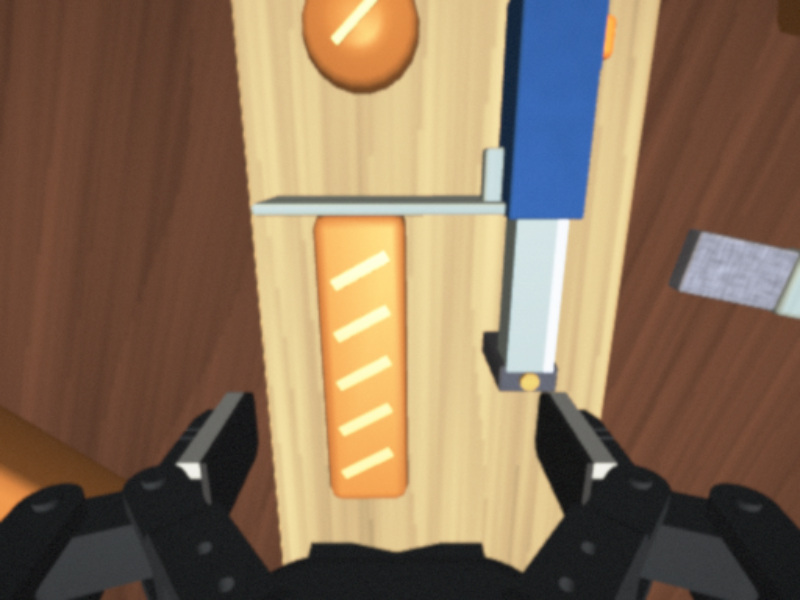

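The loaf lies flat and straight with its end at the plate (row ~215). The button stands out at (611,37), the roll has not moved, and the gripper is clear of everything.

Run:
```python
from w import *
s=np.load('w9.npz');c=cam('wrist',s);r=lambda uv,z:tob(ray(c,np.array(uv,float)/1.5625,z)).round(1)
print('btn face',r([[616,38]],62),'sleeve end',r([[510,218],[582,217]],80),'loaf top end',r([[360,219]],58),'plate',r([[360,213]],71),'sides',r([[318,260],[405,260],[332,470],[407,470]],45))
print(manip.finish_job())
```

```text
btn face [[ 28.1 123.9]] sleeve end [[-19.   44.3]
 [ 14.9  44.7]] loaf top end [[-91.7  41.2]] plate [[-90.6  45.7]] sides [[-116.7   16.7]
 [ -68.    16.7]
 [-114.7 -121.5]
 [ -66.2 -121.6]]
the job is handed in; nothing more can be done
None
```

The gauge is set one hole longer and the loaf lies against the stop plate. I handed the job in at about 26 s of the 61 s allowed; the hand-in gives no verdict.

**What I did**
- I squeezed the button and slid the sleeve about 28 mm. Then I let go, took the sleeve by its plain part and moved it slowly.
- The drag fell from about 6 N to 1.5 N as the button popped out. A gentle push met the hard stop at about 7.5 N, with the sleeve at about 44 mm.
- I then slid the loaf along the board with a light grip. It touched the plate with about a 4 N rise in force, and I released it and lifted clear.

**Last checks**
- **Button:** its face is about 30 mm from the sleeve axis, so it is fully out (27 mm expected when out, about 22 mm if still riding between holes).
- **Loaf:** its end is about 4 mm from the plate by image, but I read the rounded top edge, which sits back from the end face. The force showed contact. It lies about 4 mm off the face's centre sideways and within about 1° of the board.
- **Bystanders:** I touched nothing else. The last picture shows only the roll and the brush head, both apparently unmoved.

**What disagreed**
- The real fingertips sit about 40 mm above the reported TCP. My first close therefore shut over the sleeve without touching it, and I lowered the arm and tried again.
- The opening read about 36.7 mm with the button squeezed, where 38 mm was expected.

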